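# Sweep the tube caps into the counting tray's trough and shut its cover

### The job

Set aside the caps for the small tubes on the counting tray: sweep the three small orange caps across the deck over its left edge into the trough, and leave the one larger cap lying flat on the deck. Then swing the trough's hinged cover over from behind and press it fully shut over them. Only push and sweep, never pick up or lift a cap, and leave the timer, the tape and the tweezers where they are.

Things in the scene. Friction and masses are not known exactly. Their poses are not given: they have to be found in the camera images.
- tray: Pale grey plastic counting tray, 210 (x) by 211 mm (y), too heavy to shift. Origin: centre of its footprint on the bench; x away from the robot, y to the trough (robot's left), z up; may stand turned by 13 degrees. The four caps start in a row along x about 46 mm apart (x within 72 mm of the middle, y = -35 to +25 mm); which place holds the large cap changes.
- deck_middle (a point): Middle of the flat deck, on its top, 30 mm above the bench, at tray x = 0, y = -20 mm. The deck spans y = -100 to +60 mm and x = -101 to +101 mm. Rims stand 9 mm above it along its right (y = -100 mm, 6 mm thick), far and near sides (4 mm thick); at the near right corner a pouring lip replaces the rim and reaches 124 mm to the near side of the middle.
- deck_edge (a point): Middle of the deck's left edge, on top, 30 mm above the bench, at tray x = 0, y = +60 mm. It runs along the tray's x and has no rim: from it the deck drops straight into the trough.
- trough_middle (a point): Middle of the trough's floor, 7 mm above the bench (23 mm below the deck), at tray x = 0, y = +80 mm. Inside, the trough spans y = +60 to +100 mm and x = -100 to +100 mm. Its outer wall is 5 mm thick and as high as the deck, the far end wall too; the near end wall is only 14 mm above the bench.
- small_cap_1_mid (a point): Centre (half-way up) of loose orange screw cap no. 1 of a 15 ml tube: a ribbed disc 22 mm across and 12 mm high (centre 6 mm above what it lies on), 11 to 20 g, lying flat, mouth down, on the tray's deck at the start. Its z axis is its own axis, up while it lies mouth down. The three small caps are alike and slide without rolling while they lie flat.
- small_cap_2_mid (a point): Centre (half-way up) of loose orange screw cap no. 2 of a 15 ml tube: a ribbed disc 22 mm across and 12 mm high (centre 6 mm above what it lies on), 11 to 20 g, lying flat, mouth down, on the tray's deck at the start. Its z axis is its own axis, up while it lies mouth down. The three small caps are alike and slide without rolling while they lie flat.
- small_cap_3_mid (a point): Centre (half-way up) of loose orange screw cap no. 3 of a 15 ml tube: a ribbed disc 22 mm across and 12 mm high (centre 6 mm above what it lies on), 11 to 20 g, lying flat, mouth down, on the tray's deck at the start. Its z axis is its own axis, up while it lies mouth down. The three small caps are alike and slide without rolling while they lie flat.
- large_cap_mid (a point): Centre (half-way up) of the one larger orange screw cap, of a 50 ml tube: a ribbed disc 35 mm across and 14 mm high (centre 7 mm above the deck), 17 to 31 g, lying flat, mouth down, on the deck in the same row as the small caps. Its z axis is up.
- cover (a joint): Angle of the trough's hinged darker grey cover, rad: 0 shut flat, grows as it swings up and out to the left, stop at 1.95; starts open at 1.6 to 1.9, leaning a little outwards (tray +y). The hinge is stiff (0.02 N m): the cover stays where it is left and does not fall by itself; half a newton at its free edge moves it. Shut, its top lies 33 mm above the bench.
- cover_hinge (a point): Middle of the cover's hinge line, on top of the trough's outer wall: at tray x = 0, y = +106 mm, 32 mm above the bench. The hinge line runs along the tray's x.
- cover_edge (a point): Middle of the cover's free long edge, 52 mm from the hinge line. The cover is a plate 206 mm long (along the tray's x) and 3 mm thick; a thumb tab 50 mm long at the middle reaches 8 mm beyond this edge. Shut, the edge lies over the deck's left edge (tray y = +54 mm), 32 mm above the bench; open, it stands about 84 mm above the bench (the tab 92 mm).
- timer: Bench timer, 64 x 62 x 19 mm, loose on the bench near the tray's near left corner. Origin: centre of its underside. To be left alone.
- tape_roll: Roll of tape lying flat, 61 mm across, 19 mm high, loose on the bench to the left of the tray. Origin: centre of its underside. To be left alone.
- tweezers: Steel tweezers, 120 x 11 x 8 mm, lying along x, loose on the bench to the right of the tray. Origin: centre of the underside. To be left alone.

How it is judged:
By the outcome, as a careful person would: the job done as asked, in the order asked, and still so for the second after the job is handed in, with the robot touching nothing.
It also fails if it takes over 48 s, if anything falls off the work surface, if the arm or the gripper's body presses on something with over 40 N, if the wrist force passes 120 N, or if a joint passes its speed limit or range.

### The arm

A 7-joint arm with a two-finger parallel gripper is mounted at the origin on a cart in front of the work surface, level with it; the furniture and walls round the work are solid. World frame = base frame: x ahead of the robot, y to its left, z up, the work surface at z = 0. Lengths are in mm, angles in rad, forces in N, time in s.
With the tool pointing down it reaches from about 400 to 850 mm from the base axis. Payload 10.4 kg.
Tool frame: the origin (TCP) lies on the mounting face of the last link; the fingertips stand 182 mm ahead of it and the grasp point (between the pads) lies 164 mm ahead of it (bot.nose_length is the distance from the TCP to the fingertips, in mm); z points along the fingers, y is the line along which they close (so a half turn about z gives the same grasp; the last joint's range is limited). The gripper opens to 87 mm and grips with 3 to 60 N. Pads are 19 mm wide; open, the fingers measure 117 mm over their backs; the gripper's body (75 mm by 190 mm) begins 51 mm behind the grasp point.
Start: joints at [1.223, 0.332, -0.065, 1.46, 0.022, 1.35, -0.088], TCP at [199.463, -592.323, 404.776] pointing down, gripper open.
Joint ranges: [-2.6, 2.6], [-0.5, 2.12], [-1.47, 1.34], [0.16, 2.42], [-1.27, 4.41], [0.06, 2.06], [-2.6, 2.6]. Speed limits (rad/s): [2.22, 2.22, 2.79, 2.79, 3.14, 3.14, 3.14].

### API

Orientations are given as a 3x3 rotation matrix whose columns are the frame's x, y, z axes.
In Python, from workcell import bot, effector, solver, telemetry, eyes, sign_off gives the robot as it stands. The module is installed in compiled form; this text tells all that it offers. Calls block until the motion is done:
- bot.move_ptp(position, orientation): joint-space move of the TCP to a pose.
- bot.servo_line(position, orientation=None, v=150, contact_N=None): straight line of the TCP; orientation=None keeps the orientation; v is the mean speed in mm/s. With contact_N (N) it stops when the force on the tool has changed by that much, and returns True; else False.
- bot.goto_joints(angles): joint-space move.
- effector.set_gripper(opening, newtons=None): finger opening in mm; newtons is the grip in N (None keeps the last); returns when the fingers have stopped.
- bot.wait(seconds).
- solver.ik(position, orientation): joint angles nearest the present ones, or None.
- telemetry.get_state(): the state.
- eyes.capture(name): name is "side" or "top" or "wrist"; returns (picture, depth): 400x640x3 uint8, red, green, blue; 400x640 float32, mm along the optical axis (not along the pixel's ray), 0 where there is no reading.
- eyes.get_calibration(name): a dict with "mtx" (3x3 intrinsics, pixels), "R" (3x3) and "t" (3): a world point X has camera coordinates R X + t. Camera axes: x right, y down, z forward; pixel columns grow to the right and rows downward; lengths in mm; the calibration is good to about 2 mm. The wrist camera is an equidistant fisheye: a pixel r from the principal point sees the ray r / f radians off the axis. A picture is of the moment at which its call begins: read the wrist's pose just before it. get_calibration takes no time and is no camera call; for the wrist camera it gives the pose at the moment of the call.
A pose or a line that the arm cannot do raises bot.Unreachable and nothing moves.
- sign_off(): hands the job in; it is judged then, once.
The state is a dict: "t": time; "joints": joint angles; "qd": joint speeds; "effort": joint torques, N m; "ee_pos": TCP position; "eef_rot": TCP orientation; "ft_force": force on the tool from outside, world axes, zero at the start; "torque": the same for the moment, N m; "finger_gap": finger opening in mm; "finger_force": force on a finger pad.
Only numpy, scipy, OpenCV 4.12 (cv2) and the standard library are available. Lean on these libraries where they do the work, as an engineer would, in place of code of your own. Each camera call takes 0.05 s, during which the arm holds its last target. There are 200 camera calls.

## Working session

There is one attempt and no reset: what is moved stays moved. The work goes in short steps, each a Python script; the robot and the scene stay as the last script left them, time stands still between calls to the robot, and variables do not carry over. Pictures are saved under pics/ and viewed, at most 10 in all, crops included, and the job is handed in when it is done.

```bash
mkdir -p pics
python3 - <<'E'
from workcell import bot, effector, solver, telemetry, eyes
import cv2, numpy as np
for n in ("top","side"):
    p,d=eyes.capture(n); cv2.imwrite(f"pics/{n}0.png",p[:,:,::-1]); np.savez(f"{n}0.npz",p=p,d=d,**eyes.get_calibration(n))
    c=eyes.get_calibration(n); print(n,c["mtx"].round(1).tolist(),c["R"].round(3).tolist(),c["t"].round(1))
s=telemetry.get_state(); print(s["t"],s["ee_pos"],np.round(s["eef_rot"],3).tolist(),s["finger_gap"])
E
```

```text
top [[461.0, 0.0, 328.3], [0.0, 461.0, 203.4], [0.0, 0.0, 1.0]] [[0.001, -1.0, 0.011], [-0.987, -0.002, -0.161], [0.161, -0.01, -0.987]] [ 33.2 497.2 994.9]
side [[436.4, 0.0, 320.7], [0.0, 436.4, 196.6], [0.0, 0.0, 1.0]] [[-0.916, -0.401, 0.018], [-0.186, 0.384, -0.905], [0.356, -0.832, -0.426]] [ 473.3  123.7 1048.3]
0.1 [ 199.42657873 -592.2124069   404.06019093] [[0.948, 0.319, -0.0], [0.319, -0.948, 0.001], [-0.0, -0.001, -1.0]] 86.96304423688188
```

View pics/top0.png

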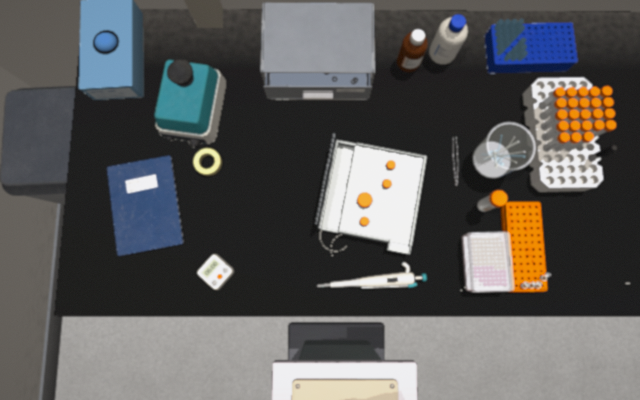

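View pics/side0.png

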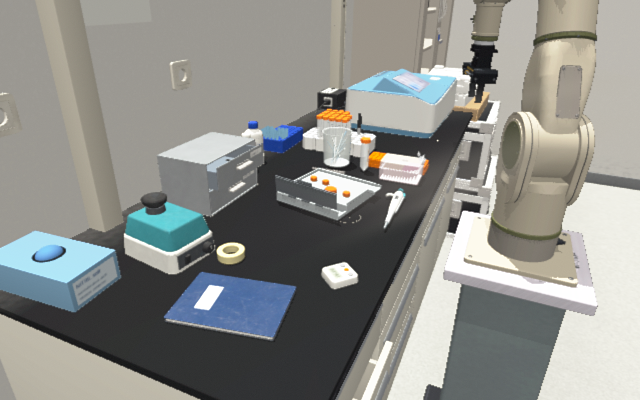

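The top view shows the caps at about (391,165), (387,184), (364,200, the large one) and (364,222). The tray is turned and its cover stands open along the left side, near x=330. The side view agrees with this.

```bash
cat > h.py <<'E'
import numpy as np, cv2
def world(u,v,d,c):
    k=c["mtx"]; x=np.stack([(u-k[0,2])/k[0,0]*d,(v-k[1,2])/k[1,1]*d,d],-1)
    return (x-c["t"])@c["R"]
def ray_at_z(u,v,z,c):
    k=c["mtx"]; r=np.stack([(u-k[0,2])/k[0,0],(v-k[1,2])/k[1,1],np.ones_like(u*1.)],-1)@c["R"]
    o=-c["t"]@c["R"]; return o+r*((z-o[2])/r[...,2])[...,None]
def orange(p):
    h=cv2.cvtColor(p,cv2.COLOR_RGB2HSV); return ((h[...,0]>5)&(h[...,0]<22)&(h[...,1]>150)&(h[...,2]>110)).astype(np.uint8)
E
python3 - <<'E'
from h import *
V,U=np.mgrid[0:400,0:640].astype(float)
for n in ("top","side"):
    c=dict(np.load(n+"0.npz")); W=world(U,V,c["d"].astype(float),c)
    k,l,s,ct=cv2.connectedComponentsWithStats(orange(c["p"]))
    for i in range(1,k):
        if s[i,4]>8:
            m=l==i; w=np.median(W[m],0); 
            if 330<w[0]<850 and abs(w[1])<260: print(n,ct[i].round(1),s[i,4],w.round(1),ray_at_z(ct[i][0],ct[i][1],w[2],c).round(1))
    if n=="top":
        # deck pixels
        m=(np.abs(W[...,2]-30)<8)&(c["p"].min(-1)>150)&(W[...,0]>400)&(W[...,0]<800)&(np.abs(W[...,1]+60)<220)
        m=cv2.morphologyEx(m.astype(np.uint8),cv2.MORPH_OPEN,np.ones((3,3)))
        k,l,s,ct=cv2.connectedComponentsWithStats(m); i=1+np.argmax(s[1:,4]); P=W[l==i]
        print("deck",s[i],np.median(P[:,2]),cv2.minAreaRect(P[:,:2].astype(np.float32)))
    m=(W[...,2]>45)&(W[...,2]<105)&(W[...,0]>400)&(W[...,0]<720)&(W[...,1]>-80)&(W[...,1]<120)
    P=W[m]; print(n,"cover pts",len(P)); 
    if len(P)>10:
        vx,vy,x0,y0=cv2.fitLine(P[:,:2].astype(np.float32),cv2.DIST_HUBER,0,.01,.01).ravel(); print(np.degrees(np.arctan2(vy,vx)),x0,y0,P.min(0).round(),P.max(0).round())
    cv2.imwrite(f"pics/{n}z.png",cv2.resize(c["p"][110:270,270:470] if n=="top" else c["p"][150:240,260:400],None,fx=4 if n=="top" else 5,fy=4 if n=="top" else 5,interpolation=cv2.INTER_CUBIC)[:600,:800,::-1])
E
```

```text
top [390.2 164.7] 51 [ 586.2 -106.8   41.7] [ 586.4 -106.9   41.7]
top [386.4 183.4] 50 [543.4 -96.6  41.6] [543.  -97.3  41.6]
top [364.2 199.7] 151 [504.7 -46.   43.7] [505.  -46.4  43.7]
top [363.8 221.1] 48 [457.1 -45.7  42.1] [457.  -45.1  42.1]
deck [ 339  145   85  103 5906] 29.790598639391703 ((515.561767578125, -87.43533325195312), (163.58155822753906, 219.45880126953125), 78.95198059082031)
top cover pts 392
-10.923805 544.3376 39.70316 [445. -62.  45.] [717.  64. 105.]
side [313.4 178.1] 25 [584.2 -99.1  36.9] [584.8 -98.9  36.9]
side [325.4 181.9] 27 [541.1 -87.1  37.3] [540.2 -86.9  37.3]
side [330.9 188.9] 42 [502.  -37.2  42.6] [501.8 -36.1  42.6]
side [345.9 193.5] 31 [455.9 -35.3  37.9] [455.6 -35.2  37.9]
side cover pts 813
-11.07226 542.1282 45.9689 [446. -32.  45.] [648.  68.  93.]
```

View pics/topz.png

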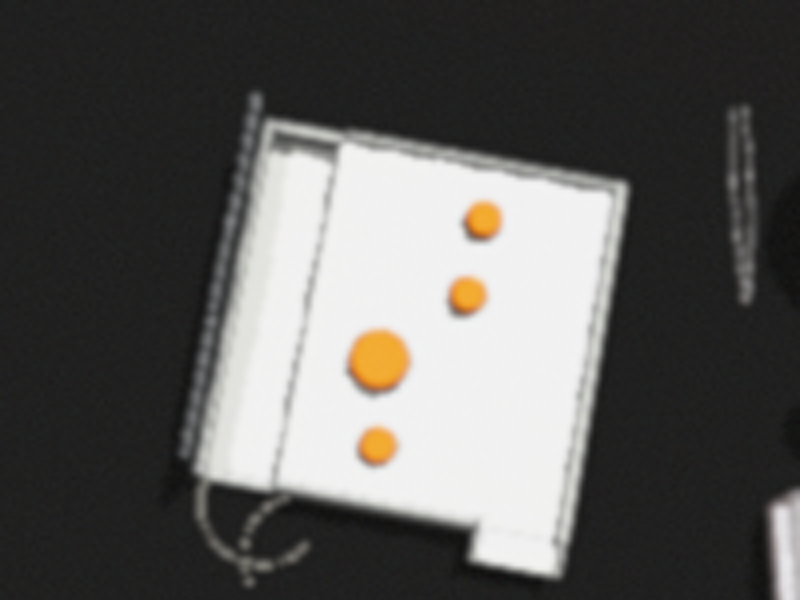

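The zoomed view fixes the tray. The deck edge runs from (340,143) to (275,487) in the zoom, and the far corners are at (265,120) and (627,183). I'll fit the tray frame and move above it for a wrist check.

```bash
cat >> h.py <<'E'
def fish(P,c):
    X=P@c["R"].T+c["t"]; r=np.linalg.norm(X[:,:2],axis=1); th=np.arctan2(r,X[:,2]); k=c["mtx"]
    return np.c_[k[0,2]+k[0,0]*th*X[:,0]/r, k[1,2]+k[1,1]*th*X[:,1]/r]
def fish_at_z(u,v,z,c):
    k=c["mtx"]; x=(u-k[0,2])/k[0,0]; y=(v-k[1,2])/k[1,1]; th=np.hypot(x,y)
    r=np.array([np.sin(th)*x/th,np.sin(th)*y/th,np.cos(th)])@c["R"]; o=-c["t"]@c["R"]; return o+r*(z-o[2])/r[2]
E
python3 - <<'E'
from h import *
from scipy.optimize import least_squares
from workcell import bot, effector, solver, telemetry, eyes
c=dict(np.load("top0.npz"))
# zoom px, tray point
pts=[((265,120),(105,105,30)),((340,143),(101,60,30)),((275,487),(-101,60,30)),((627,183),(105,-106,39)),((197,474),None),((560,578),(-124,-106,30))]
A=[];B=[]
for z,t in pts:
    if t is None: continue
    A.append(ray_at_z(270+(z[0]+.5)/4-.5,110+(z[1]+.5)/4-.5,t[2],c)[:2]); B.append(t[:2])
A=np.array(A);B=np.array(B,float)
f=lambda p:(B@np.array([[np.cos(p[0]),np.sin(p[0])],[-np.sin(p[0]),np.cos(p[0])]])+p[1:]-A)
s=least_squares(lambda p:f(p).ravel(),[-.19,520,-70],loss="soft_l1",f_scale=3); print(np.degrees(s.x[0]),s.x[1:],f(s.x).round(1).tolist())
np.save("tray.npy",s.x); a,tx,ty=s.x; ex=np.array([np.cos(a),np.sin(a)]);ey=np.array([-ex[1],ex[0]])
for w in ((586.4,-106.9),(543,-97.3),(505,-46.4),(457,-45.1)): q=np.array(w)-s.x[1:]; print(np.round([q@ex,q@ey],1))
R=np.c_[[*ey,0],[*ex,0],[0,0,-1]]; print(R.round(3).tolist())
for sgn in (1,-1):
    R2=R@np.diag([sgn,sgn,1])
    for X in ((-75,-20,34),(70,-70,34),(0,160,60)): 
        p=s.x[1:]+X[0]*ex+X[1]*ey; print(sgn,X,solver.ik([*p,X[2]+bot.nose_length],R2))
E
```

```text
-10.669275184600735 [525.1916543  -66.92877078] [[-0.9, 0.4], [0.5, 0.3], [1.9, -0.5], [-0.6, 0.2], [-0.8, -0.5]]
[ 67.6 -27.9]
[ 23.1 -26.5]
[-23.6  16.4]
[-71.1   8.8]
[[0.185, 0.983, 0.0], [0.983, -0.185, 0.0], [0.0, 0.0, -1.0]]
1 (-75, -20, 34) [ 0.70930708  0.23874302 -0.69654645  2.06643417  0.19493083  0.89992209
 -0.28146129]
1 (70, -70, 34) [ 0.64746534  0.52309742 -0.59722474  1.69722726  0.33489156  1.02508528
 -0.24983029]
1 (0, 160, 60) [ 0.5890306   0.57937763 -1.0498085   1.76604907  0.55375816  1.12665065
 -0.82652398]
-1 (-75, -20, 34) [ 1.24341233  0.58139257 -1.37559977  2.04831189  0.66064249  1.07165679
  2.50417811]
-1 (70, -70, 34) [-0.65303633  0.78563793  1.15566597  1.76712824 -0.79278501  1.13991097
 -2.56660321]
-1 (0, 160, 60) [ 0.69972694  0.71279488 -1.24474185  1.76178938  0.72232916  1.21400103
  2.20603313]
```

The frame fit is within 2 mm. Next I move over the deck and check the caps with the wrist camera.

```bash
cat >> h.py <<'E'
a,tx,ty=np.load("tray.npy"); ex=np.array([np.cos(a),np.sin(a)]);ey=np.array([-ex[1],ex[0]])
R=np.c_[[*ey,0],[*ex,0],[0,0,-1]]; O=np.array([tx,ty])
def tcp(x,y,z): return [*(O+x*ex+y*ey),z+182]
def tray(w): q=np.array(w[:2])-O; return np.round([q@ex,q@ey],1)
E
python3 - <<'E'
from h import *
from workcell import bot, effector, solver, telemetry, eyes
print(bot.nose_length)
effector.set_gripper(8)
bot.move_ptp(tcp(-20,-70,190),R)
for i,(x,y) in enumerate([(-20,-70),(20,-50)]):
    if i: bot.servo_line(tcp(x,y,190))
    c=eyes.get_calibration("wrist"); p,d=eyes.capture("wrist")
    k,l,s,ct=cv2.connectedComponentsWithStats(orange(p))
    for j in range(1,k):
        if s[j,4]>60:
            w=fish_at_z(*ct[j],44,c); t=tray(w)
            if abs(t[0])<125 and abs(t[1])<110: print(ct[j].round(),s[j,4],t,np.median(d[l==j]))
cv2.imwrite("pics/w1.png",p[:,:,::-1])
s=telemetry.get_state(); print(s["t"],s["finger_gap"],s["ee_pos"])
E
```

```text
182.2
[316.  98.] 889 [-19.8  16.8] 292.03268
[269. 107.] 342 [-66.6   8.9] 296.3742
[362. 141.] 327 [ 25.9 -25.9] 306.22845
[404. 144.] 310 [ 70.3 -27.5] 306.71564
[277. 120.] 892 [-19.3  16.9] 297.7738
[232. 129.] 328 [-65.9   9.2] 302.13568
[323. 162.] 322 [ 26.4 -25.6] 311.79782
[366. 163.] 316 [ 70.6 -27.2] 312.29218
4.05 8.138976691376694 [ 535.1964506  -120.24300021  371.70396897]
```

View pics/w1.png

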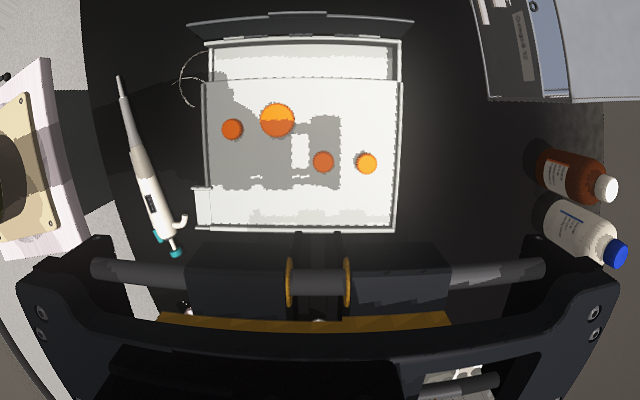

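The wrist view shows the caps at (232,129), (277,120, the large one), (323,162) and (366,163). Their tray positions match to 3 mm, and I'll use the wrist values. Next I sweep the three small caps.

Run:
```python
from h import *
from workcell import bot, effector, solver, telemetry, eyes
for x,y in ((70.5,-27.3),(26.2,-25.7),(-66.2,9)):
    y0=y-33
    bot.move_ptp(tcp(x,y0,65),R)
    bot.servo_line(tcp(x,y0,34),v=120)
    bot.servo_line(tcp(x,62,34),v=80)
    s=telemetry.get_state(); print(s["t"],s["ft_force"].round(1) if hasattr(s["ft_force"],"round") else s["ft_force"],tray(s["ee_pos"]),s["ee_pos"][2]-182)
    bot.servo_line(tcp(x,56,65),v=150)
bot.move_ptp(tcp(0,-60,190),R)
p,d=eyes.capture("wrist"); c=eyes.get_calibration("wrist")
k,l,s,ct=cv2.connectedComponentsWithStats(orange(p))
for j in range(1,k):
    if s[j,4]>60: print(ct[j].round(),s[j,4],tray(fish_at_z(*ct[j],44,c)))
cv2.imwrite("pics/w2.png",p[:260,:,::-1]); print(telemetry.get_state()["t"])
```

```text
6.7333 [-0.7  0.1  0.4] [70.6 61.3] 33.96597091034505
9.7167 [-0.3 -0.  -0.6] [26.3 61.5] 33.95597400699833
12.2667 [0.1 0.2 0.3] [-66.2  61.5] 33.946058002439116
[256.  55.] 248 [-60.5  75.3]
[343.  55.] 244 [24.7 73.6]
[385.  57.] 238 [65.5 73.7]
[297. 111.] 894 [-20.1  17.4]
[287. 287.] 105 [ -35.4 -178.8]
[348. 286.] 117 [  35.1 -177.2]
13.4333
```

View pics/w2.png

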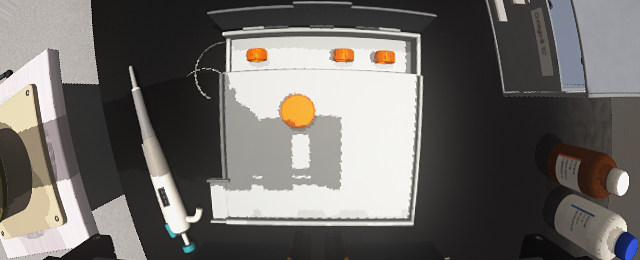

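All three small caps are in the trough at (256,55), (343,55) and (385,57). The large cap is untouched at (297,111). I'll check the caps' heights before closing the cover.

Run:
```python
from h import *
from workcell import bot, eyes, telemetry
bot.move_ptp(tcp(0,155,230),R)
c=eyes.get_calibration("top"); p,d=eyes.capture("top")
V,U=np.mgrid[0:400,0:640].astype(float)
for n in ("top","wrist"):
    if n=="wrist": c=eyes.get_calibration(n); p,d=eyes.capture(n)
    k,l,s,ct=cv2.connectedComponentsWithStats(orange(p))
    for j in range(1,k):
        m=l==j
        if s[j,4]<8: continue
        if n=="top":
            w=world(U,V,d.astype(float),c)[m]; t=tray(np.median(w,0)); z=w[:,2]
            if abs(t[0])<130 and abs(t[1])<110: print(n,s[j],t,np.percentile(z,[10,50,90]).round(1))
        else: print(n,ct[j].round(),s[j,4],tray(fish_at_z(*ct[j],19,c)))
    cv2.imwrite(f"pics/{n}3.png",p[:,:,::-1])
im=cv2.imread("pics/top3.png")[130:250,310:430]; cv2.imwrite("pics/top3z.png",cv2.resize(im,None,fx=5,fy=5,interpolation=cv2.INTER_CUBIC))
print(telemetry.get_state()["t"])
```

```text
wrist [266. 229.] 141 [-65.2  78. ]
wrist [371. 229.] 139 [71.  77.4]
wrist [338. 230.] 102 [28.3 76.8]
wrist [347. 283.] 204 [42.6 -4. ]
wrist [287. 283.] 185 [-40.9  -3.8]
wrist [316. 323.] 3561 [ -0.9 -77.3]
14.4083
```

View pics/wrist3.png

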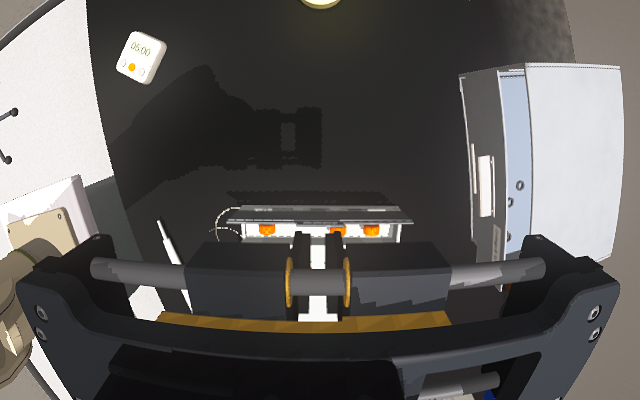

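The cover is clear of obstacles and its open edge is visible at row 210–220. I'll push it over from behind, then press it down.

Run:
```python
from h import *
from workcell import bot, eyes, telemetry
def rep(n): s=telemetry.get_state(); print(n,round(s["t"],2),tray(s["ee_pos"]),round(s["ee_pos"][2]-182,1),np.round(s["ft_force"],1))
bot.servo_line(tcp(0,155,64),v=200); rep("down")
bot.servo_line(tcp(0,100,64),v=80); rep("mid")
bot.servo_line(tcp(0,76,62),v=80); rep("over")
print(bot.servo_line(tcp(0,70,45),v=60)); rep("low")
print(bot.servo_line(tcp(0,70,29),v=25,contact_N=12)); rep("press")
bot.wait(.3); rep("hold")
bot.servo_line(tcp(0,70,70),v=120)
bot.move_ptp(tcp(0,-80,190),R)
c=eyes.get_calibration("wrist"); p,d=eyes.capture("wrist"); cv2.imwrite("pics/w4.png",p[:260,:,::-1])
k,l,s,ct=cv2.connectedComponentsWithStats(orange(p))
for j in range(1,k):
    if s[j,4]>60: print(ct[j].round(),s[j,4],tray(fish_at_z(*ct[j],44,c)))
rep("end")
```

```text
down 15.39 [  0.5 155.1] 65.2 [ 0.5 -0.6 -0.6]
mid 16.23 [ -0.  100.3] 64.1 [-0.4  1.  -0.2]
over 16.68 [ 0.  75.3] 61.9 [ 0.3 -0.6 -0.2]
False
low 17.12 [-0.2 70. ] 44.5 [ 0.3 -0.3  0.5]
True
press 17.62 [ 0.2 70.1] 33.9 [-3.3 -0.4 10.8]
hold 17.93 [ 0.1 70.1] 33.9 [-4.6 -0.6 11. ]
[297.  91.] 897 [-19.7  16.8]
[287. 288.] 82 [ -34.8 -201.8]
[348. 289.] 94 [  36.3 -202.6]
end 19.23 [ -0.3 -78.4] 188.5 [-0.3  0.4  0.3]
```

View pics/w4.png

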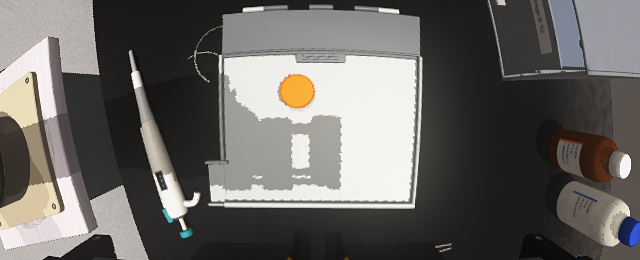

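The cover lies shut over the trough and the large cap is still at (297,91). The tip stopped 0.7 mm above nominal, so I'll press again harder at the free edge and check whether the height changes.

Run:
```python
from h import *
from workcell import bot, eyes, telemetry
def rep(n): s=telemetry.get_state(); print(n,round(s["t"],2),tray(s["ee_pos"]),round(s["ee_pos"][2]-182.2,2),np.round(s["ft_force"],1))
bot.move_ptp(tcp(0,66,60),R)
bot.servo_line(tcp(0,66,37),v=80)
print(bot.servo_line(tcp(0,66,28),v=20,contact_N=25)); rep("p"); bot.wait(.3); rep("hold")
bot.servo_line(tcp(0,66,80),v=120)
bot.move_ptp(tcp(0,-250,220),R)
V,U=np.mgrid[0:400,0:640].astype(float)
p,d=eyes.capture("top"); c=eyes.get_calibration("top"); W=world(U,V,d.astype(float),c); q=W[...,:2]-O; X=q@ex; Y=q@ey
for y in range(50,106,8):
    m=(abs(X)<70)&(abs(Y-y)<4); print(y,np.median(W[...,2][m]).round(1),end="; ")
m=(abs(X)<80)&(Y>-80)&(Y<-10); print("deck",np.median(W[...,2][m]).round(1))
a=cv2.imread("pics/top0.png"); cv2.imwrite("pics/top5.png",np.vstack([a[110:300,180:480],p[110:300,180:480,::-1]])); rep("end")
```

```text
True
p 20.8 [ 0.4 66.3] 33.62 [-4.9 -0.2 13.9]
hold 21.1 [ 0.4 66.3] 33.58 [-5.  -1.1 13.3]
50 30.7; 58 32.9; 66 32.9; 74 33.0; 82 32.9; 90 32.7; 98 33.2; deck 29.8
end 22.99 [   0.4 -248.2] 219.19 [-0.3  0.1  0.8]
```

View pics/top5.png

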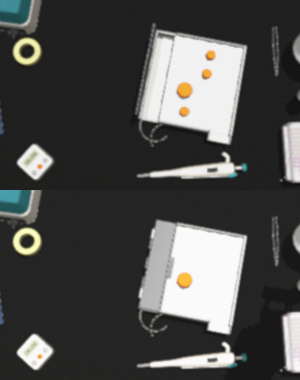

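The cover reads flat at 33 mm from hinge to edge, the large cap hasn't moved, and the timer, tape and tweezers are where they were. I'm handing in.

```bash
python3 -c "
from workcell import sign_off
print(sign_off())"
```

```text
the job is handed in; nothing more can be done
None
```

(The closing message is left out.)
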